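Lay the bead case down and square it to the rail

ROBOT

A 6-joint arm with a two-finger parallel gripper is mounted at the origin on the work surface. World frame = base frame: x ahead of the robot, y to its left, z up, the work surface at z = 0. Lengths are in m, angles in rad, forces in N, time in s.
With the tool pointing down it reaches from about 0.25 to 0.725 m from the base axis. Payload 4 kg.
Tool frame: the origin (TCP) lies midway between the tips of the shut fingers; the grasp point (between the pads) lies 19 mm behind it; z points along the fingers, y is the direction in which the jaws open and shut (so a half turn about z gives the same grasp; the last joint's range is limited). The gripper opens to 85 mm and grips with 20 to 120 N. Pads are 22 mm wide; open, the fingers measure 114 mm over their backs; the gripper's body (76 mm by 85 mm) begins 54 mm behind the grasp point. The pads swing forward as they close: fully open they stand 13 mm farther back than shut.
Start: joints at [1.143, 0.241, 0.005, 1.335, 0, 1.571], TCP at [0.207, 0.455, 0.231] pointing down, gripper open.
Joint ranges: [-2.72, 2.72], [-1.05, 1.87], [-1.09, 1.28], [-1.99, 2.15], [-1.42, 1.44], [-3.14, 3.14]. Speed limits (rad/s): [2.79, 2.79, 3.14, 3.14, 3.14, 3.14].

INTERFACE

Orientations are given as a unit quaternion [x, y, z, w].
In Python, from workcell import bot, eyes, job gives the robot as it stands.
- The arm moves only by the shell command python3 -m crank 'ROWS'. ROWS is a JSON object of lists of equal length, an entry for each row: "dr": the turn, a rotation vector about the tool's x, y, z in rad, a list of three; "travel": the shift along the tool's x, y, z in m, a list of three; "hand": the finger opening in m, from 0 to 0.0854. In form: {"dr": [[wx, wy, wz], ...], "travel": [[x, y, z], ...], "hand": [hand, ...]}. A call has 1 to 10 rows; each row is the pose to reach, as a shift and turn from the pose commanded when the call began, along the tool's axes at that moment; what a row does not reach only later rows make up. A row lasts 1/8 s, in which the tool goes at most 62.5 mm and 10.7 degrees, less where a joint would pass 70% of its speed; a pose out of reach is approached as far as the arm can. A call with a gripper value outside its range is refused whole. The fingers move at their own pace and stop on an object; the grip force is fixed at half the most. Time passes only in rows, so rows that repeat a pose let the fingers close. It gives the time, the measured TCP pose, the force and the opening at its end, in the units of the state.
- bot.get_obs(): the state, without advancing time (a new reading comes with each control period).
- eyes.camera(name): name is "scene" or "top"; returns a dict with "color" (384x512x3 uint8, red, green, blue), "K" (3x3 intrinsics, pixels), "R" (3x3) and "t" (3): a world point X has camera coordinates R X + t. Camera axes: x right, y down, z forward; pixel columns grow to the right and rows downward; lengths in m; the calibration is good to about 2 mm. A picture is of the moment at which its call begins. There is no depth.
- job.job_done(): hands the job in, once; it reports no verdict.
The state is a dict: "clock": time; "joint_pos": joint angles; "joint_vel": joint speeds; "tau": joint torques, N m; "eef_pos": TCP position; "tool_rot": TCP orientation; "ft_force": force on the tool from outside, world axes, zero at the start; "ft_torque": the same for the moment, N m; "grip_width": finger opening in m.
Only numpy, scipy, OpenCV 4.12 (cv2) and the standard library are available. Lean on these libraries where they do the work, as an engineer would, in place of code of your own. Each camera call takes 0.05 s, during which the arm holds its last target.

TASK

The blue bead case has been left standing on its short end on the bead mat. Using only gentle pushes, never gripping or lifting it, tip it over so that it lies flat on the mat with its clear lid up, then push it along the mat until one long side rests flush against the wooden stop rail. Leave the other things on the table where they are.

Things in the scene. Friction and masses are not known exactly. Their poses are not given: they have to be found in the camera images.
- case: bead case: closed flat box, 95 x 36 x 150 mm (own x, y, z), 0.2 to 0.45 kg, blue, clear lid over coloured beads. y points out of the clear lid (blue back at -y), z along the 150 mm length. It starts upright on its 95 x 36 mm end, z up, lid to the robot's left within 30 degrees. Origin: centre of that end. Pushed high on the lid it tips over its heel edge, balances at 14 degrees, then falls by itself
- case_mid (a point): centre of the bead case, same axes as the case: 75 mm above the mat while it stands, 18 mm once it lies. Lying lid up, y points up and the long sides are the +x and -x faces, 47.5 mm from this centre; the ends are 75 mm from it along z
- case_heel (a point): heel edge of the case: middle of the 95 mm edge where the blue back meets the end it stands on, 18 mm to -y and 75 mm to -z of the centre, same axes. The case turns over this edge, which stays down on the mat through the whole job
- rail_face (a point): middle of the wooden stop rail's straight inner face, at the mat's top (3 mm above the table). Rail, fixed at the grey mat's far edge: 500 mm long along this point's y, 16 mm thick, rising 22 mm over the mat; its x is level, pointing into the rail, away from the robot within 10 degrees. The fixed mat reaches 290 mm from here to -x and 270 mm either way in y
- jar: bystander: amber glass jar with brass cap, 44 mm in diameter, 62 mm high, on the right end of the mat; origin at the centre of its underside
- spool: bystander: spool of copper-coloured wire with white flanges, 48 mm in diameter, 38 mm high, on the right end of the mat; origin at the centre of its underside
- pliers: bystander: pliers with red handles, 139 mm long along x, 45 mm wide, 11 mm high, lying left of the mat; origin at the pivot, underside, jaws to +x
- cutters: bystander: cutters with yellow handles, 121 mm long along x, 45 mm wide, 11 mm high, lying left of the mat; origin at the pivot, underside, jaws to +x
- gift_box: bystander: white gift box with a green band over its lid, 89 x 89 x 40 mm, right of the mat; origin at the centre of its underside
- pendant: bystander: green glass pendant stone, 52 mm in diameter, 13 mm high, right of the mat; origin at the centre of its underside
Not all that is in view belongs to the job. There is more than one size of the case; the one meant has the size given above.

How it is judged:
On the way, in this order (a step that is already met when the one before it is completed fails the run):
1. the case lies flat on the mat, lid up (angle between case_mid's own y axis and vertical below 0.08 rad and height (world z) of case_mid below 0.026 m), for 0.2 s.
2. one long side of the case is flush against the stop rail (x of case_mid in the frame of rail_face above -0.0555 m and angle between the z axis of case_mid and the y axis of rail_face, either way round below 0.07 rad and y of case_mid in the frame of rail_face between -0.2 and 0.2 m), for 0.2 s.
At the end, for the whole second after the job is handed in: The case lies at rest flat on the mat with the clear lid up (within 4.5 degrees), a long side against the stop rail: its centre no more than 55.5 mm from the rail's face (8 mm more than touching), square to it within 4 degrees (0.07 rad), and within 200 mm of the rail's middle along it (all of step 1 and all of step 2 and linear speed of case below 0.01 m/s).
It fails at once if the case is lifted or carried, or goes over onto its lid (its heel edge rises 20 mm above the table) (height (world z) of case_heel above 0.02 m).
It fails at once if the case is gripped or pressed hard (over 35 N between the fingers and the case) (contact force between the fingers and case above 35 N).
It fails at once if another thing on the table is disturbed (moved over 20 mm) (distance of any of jar, spool, pliers, cutters, gift_box, pendant from where it was at the start of the episode above 0.02 m).
It also fails if it takes over 48 s, if anything falls off the work surface, if the arm or the gripper's body presses on something with over 40 N, if the wrist force passes 120 N, or if a joint passes its speed limit or range.

## Working session

There is one attempt and no reset: what is moved stays moved. The work goes in short steps, Python scripts to look and compute and a shell command to move; the robot and the scene stay as the last step left them, time stands still between calls to the robot, and variables do not carry over. Pictures are saved under pics/ and viewed, and the job is handed in when it is done.

```bash
ls; mkdir -p pics; python3 - <<'E'
from workcell import bot, eyes, job
import cv2
o=bot.get_obs(); print(o)
for n in("scene","top"):
    c=eyes.camera(n); cv2.imwrite(f"pics/{n}0.png",c["color"][:,:,::-1]); print(n,c["K"],c["R"],c["t"])
E
```

```text
pics
{'clock': 0.0, 'joint_pos': array([1.14298409e+00, 2.41407697e-01, 3.72074805e-03, 1.33521222e+00,
       1.21616872e-05, 1.57080107e+00]), 'joint_vel': array([ 0.00020701, -0.00063249, -0.00039782, -0.00090404, -0.0005108 ,
       -0.00028612]), 'tau': array([-8.75252954e-04, -3.72318363e+01,  2.52409279e+01,  1.69550499e-02,
       -1.14221889e-04, -3.83684807e-06]), 'eef_pos': array([0.20717212, 0.45435788, 0.23041428]), 'tool_rot': array([ 2.12280811e-01,  9.77208142e-01, -1.02616905e-03, -2.29134239e-04]), 'ft_force': array([0.59439798, 0.3361521 , 0.0091983 ]), 'ft_torque': array([-0.01247969, -0.04314791,  0.03058931]), 'grip_width': 0.085318660344939}
scene [[488.61380672   0.         255.17599098]
 [  0.         488.61380672 191.62269067]
 [  0.           0.           1.        ]] [[ 0.55160692  0.83402765 -0.01129973]
 [ 0.55358456 -0.37619445 -0.74298174]
 [-0.62391821  0.40357852 -0.66921629]] [-0.3056296  -0.24543389  1.80186083]
top [[355.13706925   0.         251.55632487]
 [  0.         355.13706925 187.84634934]
 [  0.           0.           1.        ]] [[ 1.15488387e-03 -9.99939324e-01 -1.09550896e-02]
 [-9.93986892e-01  5.16362822e-05 -1.09499111e-01]
 [ 1.09493033e-01  1.10156743e-02 -9.93926522e-01]] [0.02068353 0.53941886 1.06030063]
```

View pics/scene0.png

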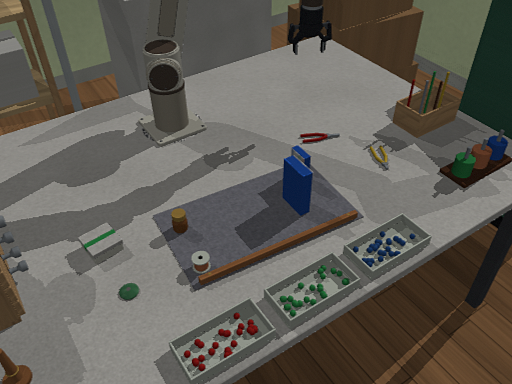

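View pics/top0.png

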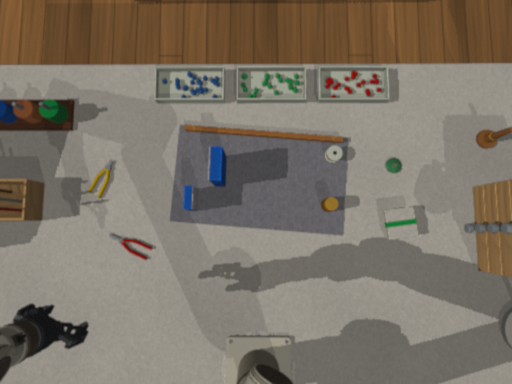

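```bash
cat > h.py <<'E'
import numpy as np, cv2
from workcell import bot, eyes, job
def ray(c,uv,z):
    d=c["R"].T@np.linalg.inv(c["K"])@np.array([uv[0],uv[1],1.]); o=-c["R"].T@c["t"]
    return (o+d*(z-o[2])/d[2])[:2]
def proj(c,X):
    p=c["K"]@(c["R"]@np.array(X)+c["t"]); return p[:2]/p[2]
def zoom(c,x0,y0,x1,y1,s,name):
    im=cv2.resize(c["color"][y0:y1,x0:x1,::-1],None,fx=s,fy=s,interpolation=cv2.INTER_CUBIC); cv2.imwrite(name,im)
def blue(c):
    h=cv2.cvtColor(c["color"],cv2.COLOR_RGB2HSV); return cv2.inRange(h,(105,130,40),(128,255,255))
def rail(c):
    h=cv2.cvtColor(c["color"],cv2.COLOR_RGB2HSV); return cv2.inRange(h,(3,110,60),(18,255,255))
E
python3 - <<'E'
from h import *
c=eyes.camera("top"); s=eyes.camera("scene")
zoom(c,160,110,360,240,4,"pics/tz0.png"); zoom(s,240,130,370,280,4,"pics/sz0.png")
for nm,m in(("blue",blue(c)),("rail",rail(c))):
    m[:115]=0
    for k in cv2.findContours(m,0,2)[0]:
        if cv2.contourArea(k)>40 : print(nm,cv2.contourArea(k),cv2.boundingRect(k),cv2.minAreaRect(k))
E
```

```text
blue 147.0 (183, 186, 9, 24) ((187.08287048339844, 197.42539978027344), (7.358236789703369, 23.23100471496582), 3.012787342071533)
blue 510.5 (210, 146, 16, 40) ((217.5, 165.5), (39.0, 15.0), 90.0)
blue 92.5 (0, 115, 17, 8) ((8.0, 118.5), (7.0, 16.0), 90.0)
rail 1286.5 (477, 231, 35, 45) ((494.0, 253.0), (43.99999237060547, 33.99999237060547), 90.0)
rail 1382.5 (474, 180, 38, 45) ((492.5, 201.99998474121094), (43.99999237060547, 36.99999237060547), 90.0)
rail 1438.5 (0, 179, 44, 41) ((21.5, 199.0), (40.0, 43.0), 90.0)
rail 323.0 (477, 128, 35, 20) ((494.2304992675781, 137.8815460205078), (17.344587326049805, 35.008155822753906), 85.42607879638672)
rail 667.5 (184, 125, 159, 17) ((263.04705810546875, 133.3882293701172), (158.60833740234375, 5.368754863739014), 4.39870548248291)
rail 140.5 (17, 115, 26, 9) ((29.5, 119.0), (8.0, 25.0), 90.0)
```

View pics/tz0.png

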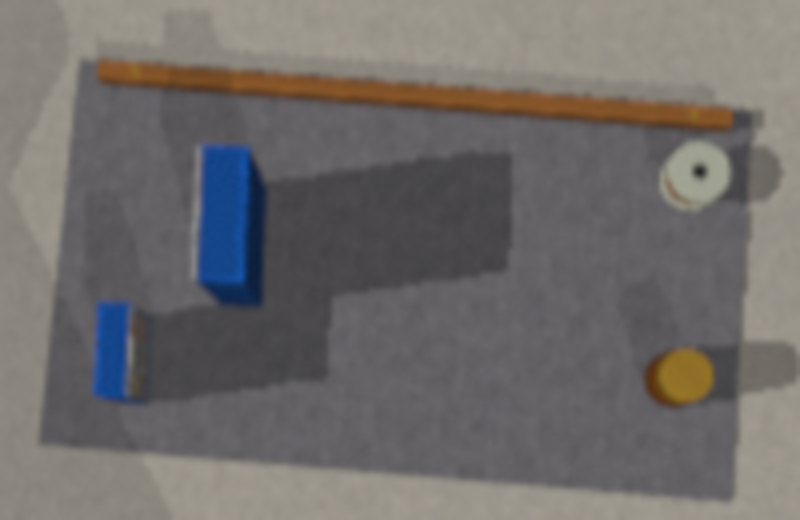

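View pics/sz0.png

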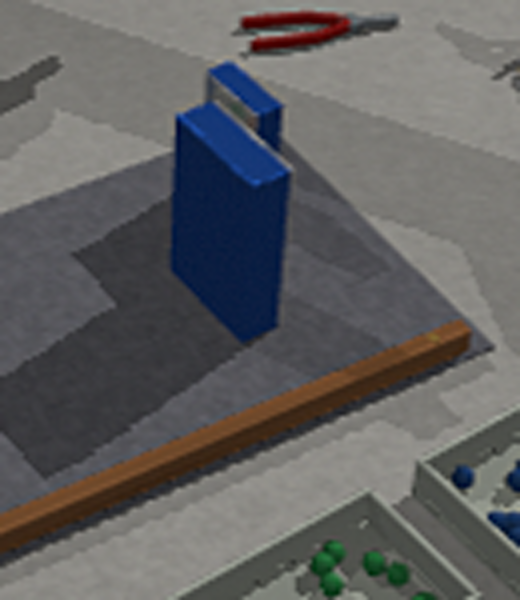

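```bash
python3 - <<'E'
from h import *
c=eyes.camera("top"); s=eyes.camera("scene")
print("cam",-c["R"].T@c["t"],-s["R"].T@s["t"])
t=lambda x,y,z:np.round(ray(c,(160+x/4-.375,110+y/4-.375),z),4)
q=lambda x,y,z:np.round(ray(s,(240+x/4-.375,130+y/4-.375),z),4)
print("top face",[t(*p,.153) for p in((197,146),(249,147),(243,283),(192,280))])
print("base",t(262,304,.003),t(264,185,.003))
print("scene top",[q(*p,.153) for p in((177,117),(259,185),(291,172),(205,105))])
print("scene base",[q(*p,.003) for p in((172,272),(247,343),(277,325))])
print("rail inner base/top",t(98,82,.025),t(732,128,.025),"outer top",t(98,61,.025),t(732,106,.025))
print("scene rail inner top",q(465,322,.025))
print("small",[t(*p,.1) for p in((97,302),(145,302),(140,400),(94,398))])
print("mat",[t(*p,.003) for p in((80,60),(762,112),(733,500),(40,443))])
print("spool jar",t(697,175,.038),t(683,377,.062))
E
```

```text
cam [0.42005585 0.0089745  1.11315339] [ 1.42866961 -0.56461965  1.02002818]
top face [array([0.6417, 0.1375]), array([0.6409, 0.1016]), array([0.5463, 0.1047]), array([0.5484, 0.1396])]
base [0.5494 0.1045] [0.6446 0.1038]
scene top [array([0.5497, 0.1034]), array([0.6424, 0.1056]), array([0.6438, 0.1324]), array([0.5498, 0.1283])]
scene base [array([0.5507, 0.1032]), array([0.6442, 0.1036]), array([0.6416, 0.1336])]
rail inner base/top [0.7226 0.2334] [ 0.6849 -0.2628] outer top [0.7396 0.2337] [ 0.7025 -0.2633]
scene rail inner top [0.7329 0.2335]
small [array([0.5396, 0.2151]), array([0.5396, 0.1805]), array([0.4691, 0.1827]), array([0.4705, 0.2157])]
mat [array([0.7469, 0.2528]), array([ 0.7033, -0.2925]), array([ 0.3968, -0.2612]), array([0.4402, 0.2769])]
spool jar [ 0.645  -0.2318] [ 0.4882 -0.2124]
```

The two pictures show the target case at top-view pixels (210–226, 146–186). Rays put it at x 0.549–0.643 and y 0.104–0.140, which matches 95 x 36 mm, and both views agree on the heel line at y≈0.1035. The smaller blue case at (183–192, 186–210) is the decoy. The rail's inner face is tilted about 4.4°, with its middle near (0.704, -0.015).

I'll move above the lid side first.

```bash
python3 -m crank '{"dr":[[0,0,-0.05],[0,0,-0.1],[0,0,-0.15],[0,0,-0.2],[0,0,-0.25],[0,0,-0.3],[0,0,-0.351],[0,0,-0.351],[0,0,-0.351],[0,0,-0.351]],"travel":[[-0.05,-0.007,0],[-0.1,-0.014,0],[-0.155,-0.021,0],[-0.21,-0.028,0],[-0.265,-0.035,0],[-0.32,-0.042,0],[-0.375,-0.05,0],[-0.43,-0.058,0],[-0.456,-0.062,0],[-0.456,-0.062,0]],"hand":[0,0,0,0,0,0,0,0,0,0]}'; python3 - <<'E'
from h import *
from scipy.spatial.transform import Rotation as R
o=bot.get_obs();print(o["eef_pos"],R.from_quat(o["tool_rot"]).as_matrix().round(3),o["ft_force"])
E
```

```text
clock: 1.55
eef_pos: [0.5979, 0.2077, 0.2302]
tool_rot: [0.04, 0.999, -0.0, -0.0]
ft_force: [-0.2, 0.6, -0.0]
grip_width: 0.0001
[0.59792369 0.20768362 0.23022434] [[-0.997  0.08  -0.001]
 [ 0.08   0.997 -0.   ]
 [ 0.001 -0.    -1.   ]] [-0.18647708  0.63066431 -0.01110364]
```

```bash
python3 -m crank '{"dr":[[0,0,0],[0,0,0],[0,0,0],[0,0,0],[0,0,0]],"travel":[[0,0,0.04],[0,0,0.08],[0,0,0.098],[-0.002,-0.03,0.098],[-0.002,-0.03,0.098]],"hand":[0,0,0,0,0]}'; python3 - <<'E'
from h import *
s=eyes.camera("scene");c=eyes.camera("top")
a=cv2.resize(s["color"][90:240,230:370,::-1],None,fx=3,fy=3);b=cv2.resize(c["color"][100:250,160:290,::-1],None,fx=3,fy=3)
cv2.imwrite("pics/p1.png",np.hstack([a,b]))
E
```

```text
clock: 2.17
eef_pos: [0.595, 0.1788, 0.1331]
tool_rot: [0.039, 0.999, -0.0, -0.001]
ft_force: [-0.7, 0.6, 0.6]
grip_width: 0.0001
```

View pics/p1.png

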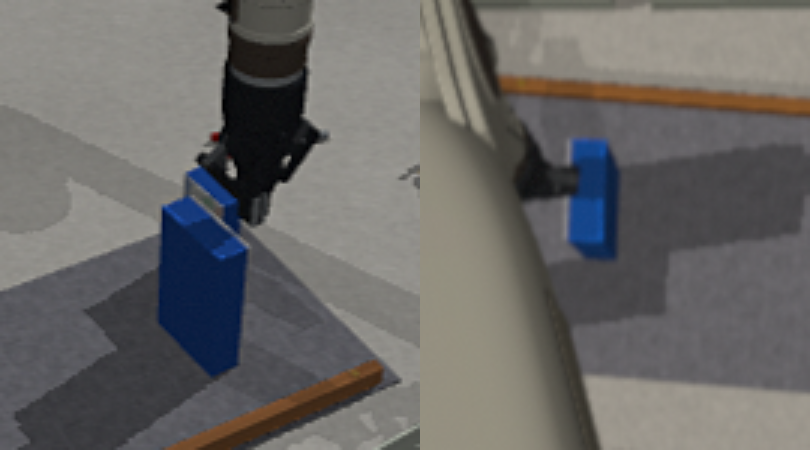

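```bash
python3 -m crank '{"dr":[[0,0,0],[0,0,0],[0,0,0],[0,0,0],[0,0,0],[0,0,0],[0,0,0],[0,0,0]],"travel":[[0,-0.006,0],[0,-0.012,0],[0,-0.017,0],[0,-0.022,0],[0,-0.027,0],[0,-0.032,0],[0,-0.037,0],[0,-0.042,0]],"hand":[0,0,0,0,0,0,0,0]}'; python3 - <<'E'
from h import *
s=eyes.camera("scene");c=eyes.camera("top")
a=cv2.resize(s["color"][90:240,230:370,::-1],None,fx=3,fy=3);b=cv2.resize(c["color"][100:250,160:290,::-1],None,fx=3,fy=3)
cv2.imwrite("pics/p2.png",np.hstack([a,b]))
E
```

```text
clock: 3.28
eef_pos: [0.5931, 0.1371, 0.1333]
tool_rot: [0.038, 0.999, 0.0, 0.0]
ft_force: [-0.2, -0.4, -0.3]
grip_width: 0.0
```

View pics/p2.png

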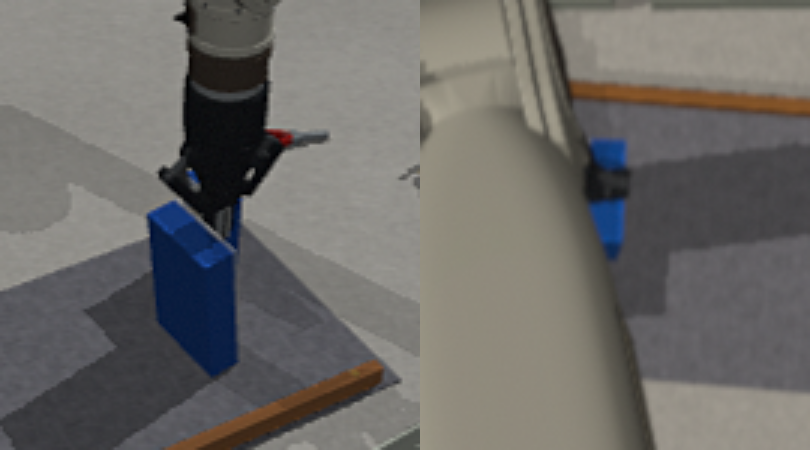

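The case is tilting over its heel without sliding: its foot is still at about the same pixels. I'll keep pushing gently.

```bash
python3 -m crank '{"dr":[[0,0,0],[0,0,0],[0,0,0],[0,0,0],[0,0,0],[0,0,0],[0,0,0],[0,0,0]],"travel":[[0,-0.005,0],[0,-0.01,0],[0,-0.015,0],[0,-0.02,0],[0,-0.023,0],[0,-0.023,0],[0,-0.023,0],[0,-0.023,0]],"hand":[0,0,0,0,0,0,0,0]}'; python3 - <<'E'
from h import *
s=eyes.camera("scene");c=eyes.camera("top")
a=cv2.resize(s["color"][90:240,230:370,::-1],None,fx=3,fy=3);b=cv2.resize(c["color"][100:250,160:290,::-1],None,fx=3,fy=3)
cv2.imwrite("pics/p3.png",np.hstack([a,b]))
E
```

```text
clock: 4.38
eef_pos: [0.5913, 0.1146, 0.1333]
tool_rot: [0.038, 0.999, 0.0, 0.0]
ft_force: [-0.6, -0.9, 0.2]
grip_width: -0.0001
```

View pics/p3.png

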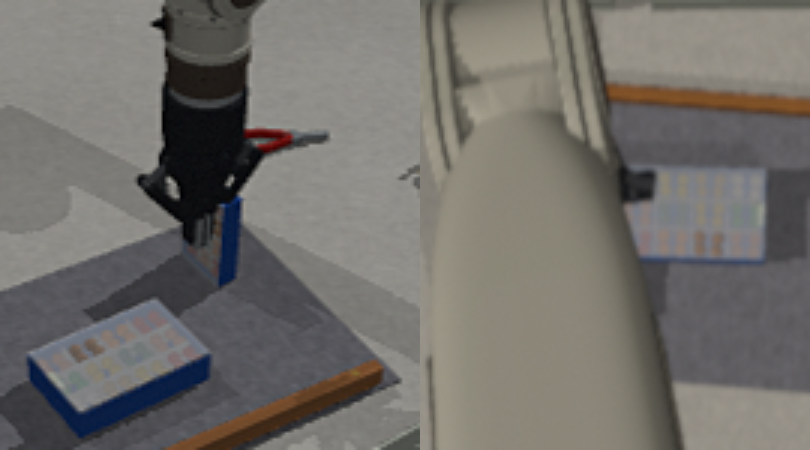

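Case has fallen flat, with the bead lid up (scene crop roughly (30–210, 300–430)). I'll back off toward the robot, open the fingers, and measure.

```bash
python3 -m crank '{"dr":[[0,0,0],[0,0,0],[0,0,0],[0,0,0],[0,0,0],[0,0,0]],"travel":[[0.03,-0.02,0],[0.07,-0.04,0],[0.11,-0.06,0],[0.13,-0.085,0],[0.13,-0.085,0],[0.13,-0.085,0]],"hand":[0.0,0.03,0.06,0.085,0.085,0.085]}'; python3 - <<'E'
from h import *
s=eyes.camera("scene");c=eyes.camera("top")
zoom(s,200,150,380,290,4,"pics/s4.png")
zoom(c,160,100,360,240,4,"pics/t4.png")
E
```

```text
clock: 5.22
eef_pos: [0.4561, 0.0399, 0.1338]
tool_rot: [0.038, 0.999, 0.0, 0.001]
ft_force: [0.7, 0.6, -0.5]
grip_width: 0.0848
```

View pics/s4.png

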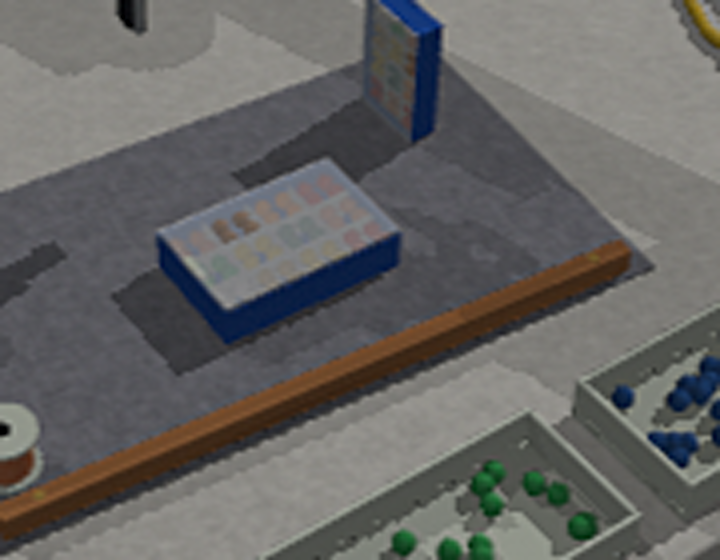

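View pics/t4.png

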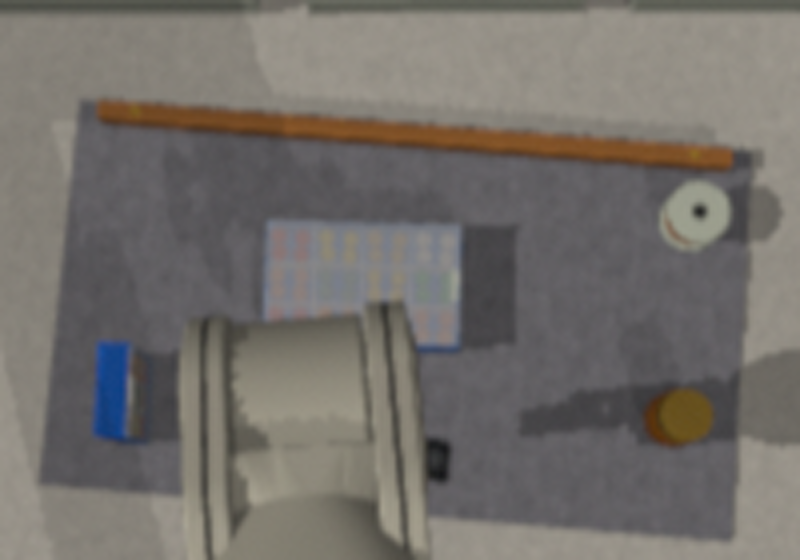

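```bash
python3 - <<'E'
from h import *
c=eyes.camera("top"); s=eyes.camera("scene")
t=lambda x,y,z:np.round(ray(c,(160+x/4-.375,100+y/4-.375),z),4)
q=lambda x,y,z:np.round(ray(s,(200+x/4-.375,150+y/4-.375),z),4)
print([t(*p,.039) for p in((267,220),(461,225),(461,346))])
print([q(*p,.039) for p in((157,234),(325,158),(402,236),(228,309))])
print([q(*p,.025) for p in((610,243),(0,510))])
print(q(232,342,.003))
E
```

```text
[array([0.6412, 0.0985]), array([ 0.6372, -0.0506]), array([ 0.5437, -0.0501])]
[array([ 0.547 , -0.0514]), array([0.5482, 0.0973]), array([0.648 , 0.0938]), array([ 0.6383, -0.0504])]
[array([0.7275, 0.2238]), array([ 0.6932, -0.2617])]
[ 0.6378 -0.047 ]
```

```bash
python3 -m crank '{"dr":[[0,0,0],[0,0,0],[0,0,0],[0,0,0],[0,0,0],[0,0,0],[0,0,0]],"travel":[[0,-0.006,0.04],[0,-0.012,0.08],[0,-0.012,0.115],[0,-0.012,0.127],[-0.03,-0.012,0.127],[-0.06,-0.012,0.127],[-0.06,-0.012,0.127]],"hand":[0.085,0.085,0.085,0.085,0.085,0.085,0.085]}'; python3 - <<'E'
from h import *
s=eyes.camera("scene")
zoom(s,200,150,380,290,4,"pics/s5.png")
E
```

```text
clock: 6.3
eef_pos: [0.5179, 0.0234, 0.0074]
tool_rot: [0.038, 0.999, 0.0, 0.002]
ft_force: [-1.0, -0.7, 0.3]
grip_width: 0.0852
```

View pics/s5.png

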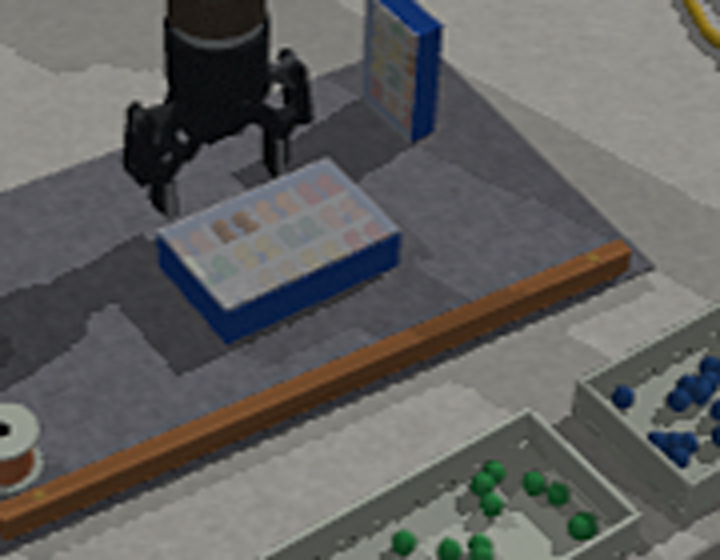

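Both fingers are behind the near long side and inside its ends. I'll push slowly along the rail normal.

```bash
python3 -m crank '{"dr":[[0,0,0],[0,0,0],[0,0,0],[0,0,0],[0,0,0],[0,0,0],[0,0,0],[0,0,0],[0,0,0],[0,0,0]],"travel":[[-0.008,0,0],[-0.016,0,0],[-0.024,0,0],[-0.032,0,0],[-0.04,0,0],[-0.048,0,0],[-0.056,0,0],[-0.063,0,0],[-0.068,0,0],[-0.068,0,0]],"hand":[0.085,0.085,0.085,0.085,0.085,0.085,0.085,0.085,0.085,0.085]}'; python3 - <<'E'
from h import *
s=eyes.camera("scene")
zoom(s,200,150,380,290,4,"pics/s6.png")
E
```

```text
clock: 7.6
eef_pos: [0.5828, 0.0178, 0.0064]
tool_rot: [0.038, 0.999, 0.0, 0.001]
ft_force: [-0.3, -0.1, 0.5]
grip_width: 0.0851
```

View pics/s6.png

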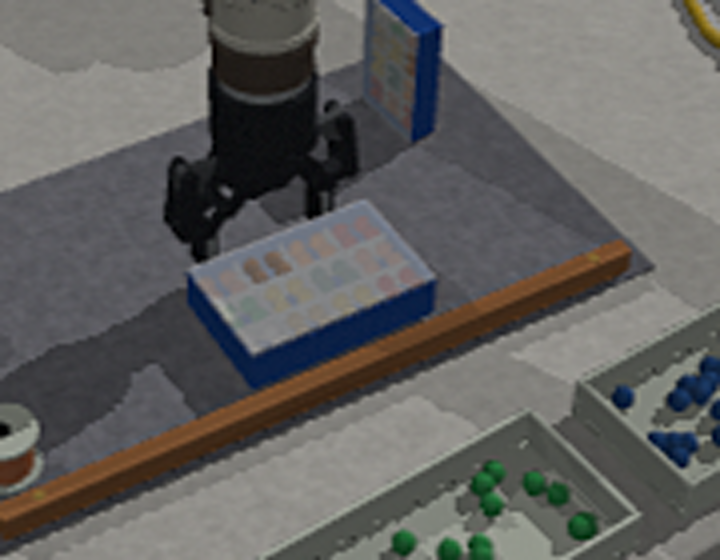

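```bash
python3 -m crank '{"dr":[[0,0,0],[0,0,0],[0,0,0],[0,0,0],[0,0,0]],"travel":[[-0.003,0,0],[-0.006,0,0],[-0.009,0,0],[-0.012,0,0],[-0.012,0,0]],"hand":[0.085,0.085,0.085,0.085,0.085]}'; python3 - <<'E'
from h import *
s=eyes.camera("scene")
zoom(s,220,190,360,260,5,"pics/s7.png")
E
```

```text
clock: 8.28
eef_pos: [0.5945, 0.0169, 0.0063]
tool_rot: [0.038, 0.999, -0.0, 0.001]
ft_force: [0.6, -0.3, -0.0]
grip_width: 0.0847
```

View pics/s7.png

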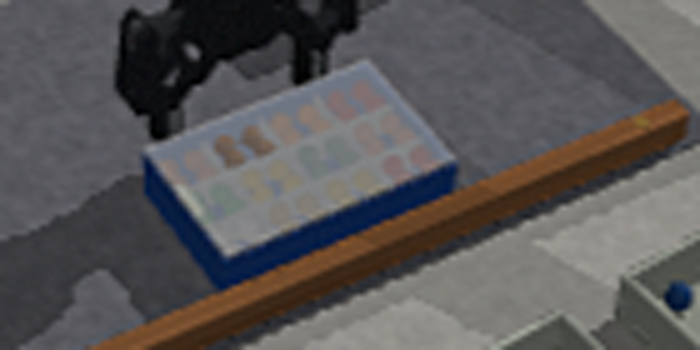

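```bash
python3 -m crank '{"dr":[[0,0,0],[0,0,0],[0,0,0],[0,0,0]],"travel":[[-0.0015,0,0],[-0.003,0,0],[-0.004,0,0],[-0.004,0,0]],"hand":[0.085,0.085,0.085,0.085]}'; python3 - <<'E'
from h import *
s=eyes.camera("scene")
zoom(s,220,190,360,260,5,"pics/s8.png")
t=lambda x,y,z:np.round(ray(s,(220+x/5-.4,190+y/5-.4),z),4)
print([t(*p,.039) for p in((143,153),(365,60),(457,163),(225,257))])
E
```

```text
clock: 8.82
eef_pos: [0.598, 0.0167, 0.0063]
tool_rot: [0.038, 0.999, -0.0, 0.0]
ft_force: [-2.2, -0.3, -0.3]
grip_width: 0.0852
[array([ 0.6034, -0.0556]), array([0.6121, 0.0936]), array([0.7086, 0.0857]), array([ 0.6943, -0.0617])]
```

View pics/s8.png

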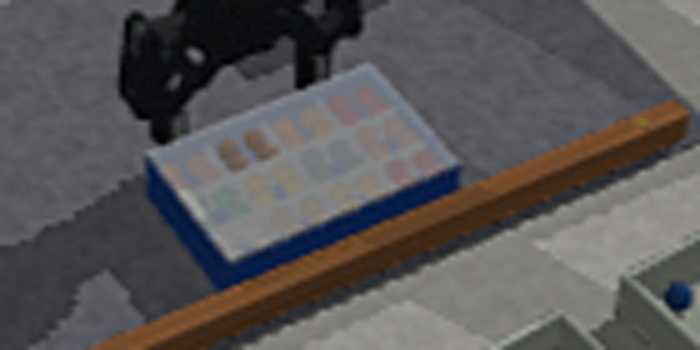

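```bash
python3 -m crank '{"dr":[[0,0,0],[0,0,0],[0,0,0]],"travel":[[-0.001,0,0],[-0.002,0,0],[-0.002,0,0]],"hand":[0.085,0.085,0.085]}'; python3 -m crank '{"dr":[[0,0,0],[0,0,0],[0,0,0]],"travel":[[-0.001,0,0],[-0.002,0,0],[-0.002,0,0]],"hand":[0.085,0.085,0.085]}'
```

```text
clock: 9.25
eef_pos: [0.6, 0.0165, 0.0063]
tool_rot: [0.038, 0.999, -0.0, 0.0]
ft_force: [-1.1, 0.6, 0.5]
grip_width: 0.0849
clock: 9.62
eef_pos: [0.6021, 0.0164, 0.0063]
tool_rot: [0.038, 0.999, -0.0, 0.0]
ft_force: [-0.5, 0.2, 0.1]
grip_width: 0.0846
```

```bash
python3 -m crank '{"dr":[[0,0,0],[0,0,0],[0,0,0]],"travel":[[-0.001,0,0],[-0.002,0,0],[-0.002,0,0]],"hand":[0.085,0.085,0.085]}'; python3 - <<'E'
from h import *
s=eyes.camera("scene")
zoom(s,220,190,360,260,5,"pics/s9.png")
E
```

```text
clock: 10.0
eef_pos: [0.6027, 0.0163, 0.0062]
tool_rot: [0.038, 0.999, 0.0, -0.001]
ft_force: [-3.9, 0.1, 3.9]
grip_width: 0.085
```

View pics/s9.png

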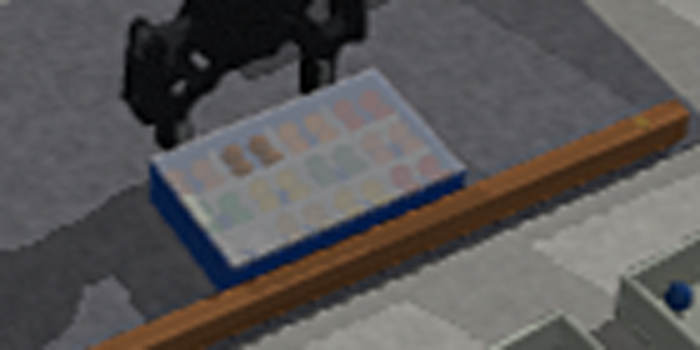

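TCP stalled (0.6 mm moved of 2 mm commanded) and force rose: rail contact. I'll seat it a little further, then back off.

```bash
python3 -m crank '{"dr":[[0,0,0],[0,0,0],[0,0,0]],"travel":[[-0.001,0,0],[-0.001,0,0],[-0.001,0,0]],"hand":[0.085,0.085,0.085]}'; python3 - <<'E'
from h import *
print(bot.get_obs()["ft_force"])
E
python3 -m crank '{"dr":[[0,0,0],[0,0,0],[0,0,0]],"travel":[[-0.001,0,0],[-0.001,0,0],[-0.001,0,0]],"hand":[0.085,0.085,0.085]}'
```

```text
clock: 10.42
eef_pos: [0.6027, 0.0163, 0.0062]
tool_rot: [0.038, 0.999, 0.0, -0.002]
ft_force: [-7.5, 1.4, 5.1]
grip_width: 0.0852
[-7.48309074  1.44323156  5.14741629]
clock: 10.8
eef_pos: [0.6027, 0.0163, 0.006]
tool_rot: [0.039, 0.999, 0.0, -0.003]
ft_force: [-9.1, 1.6, 6.1]
grip_width: 0.0849
```

Firm contact at about 11 N with no motion. Now I'll back away gently, raise, and check.

```bash
python3 -m crank '{"dr":[[0,0,0],[0,0,0],[0,0,0],[0,0,0],[0,0,0],[0,0,0],[0,0,0],[0,0,0],[0,0,0]],"travel":[[0.003,0,0],[0.008,0,0],[0.03,0,0],[0.07,0,0],[0.12,0,0],[0.17,0,-0.02],[0.2,0,-0.08],[0.22,0,-0.12],[0.22,0,-0.12]],"hand":[0.085,0.085,0.085,0.085,0.085,0.085,0.085,0.085,0.085]}'; python3 - <<'E'
from h import *
c=eyes.camera("top"); s=eyes.camera("scene")
zoom(s,220,190,360,260,5,"pics/s10.png")
zoom(c,160,100,360,240,4,"pics/t10.png")
E
```

```text
clock: 11.92
eef_pos: [0.3887, 0.0332, 0.1299]
tool_rot: [0.038, 0.999, 0.001, 0.005]
ft_force: [1.0, 0.0, -0.6]
grip_width: 0.085
```

View pics/s10.png

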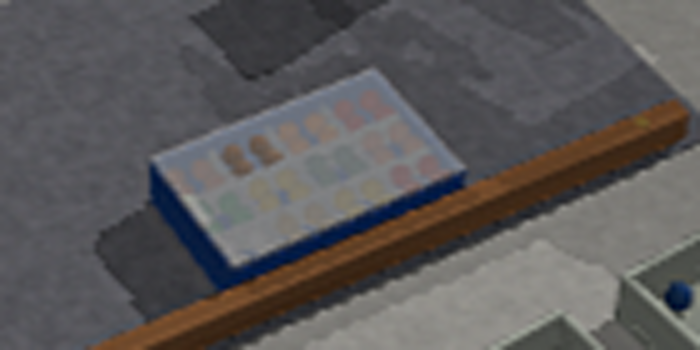

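View pics/t10.png

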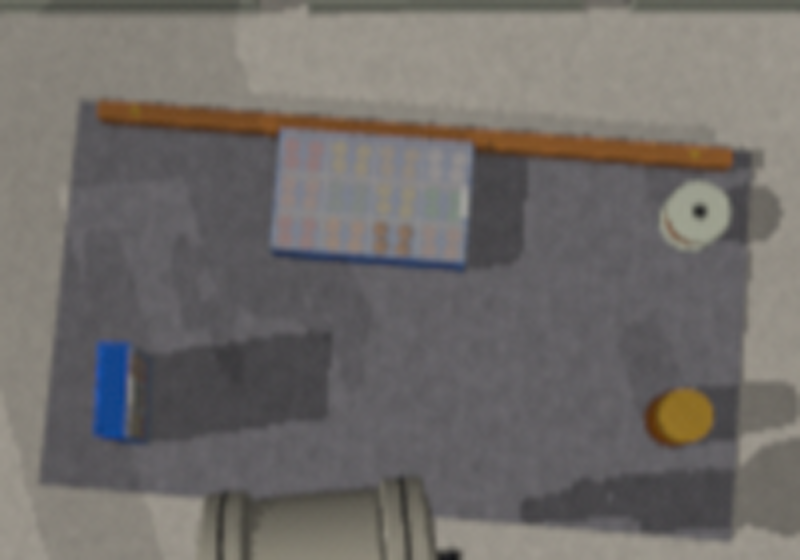

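```bash
python3 - <<'E'
from h import *
c=eyes.camera("top"); s=eyes.camera("scene")
t=lambda x,y,z:ray(c,(160+x/4-.375,100+y/4-.375),z)
q=lambda x,y,z:ray(s,(220+x/5-.4,190+y/5-.4),z)
A=[t(*p,.039) for p in((281,126),(474,139),(467,264),(272,250))]
B=[q(*p,.039) for p in((375,67),(151,158),(233,268),(466,172))]
print(np.round(A,4),np.round(B,4))
r0,r1=t(98,122,.025),t(732,168,.025); print(r0,r1)
ang=lambda a,b:np.degrees(np.arctan2(*(a-b)))
print("rail",ang(r0,r1),"case far/near top view",ang(A[0],A[1]),ang(A[3],A[2]),"scene near/far",ang(B[0],B[1]),ang(B[3],B[2]))
y=(r0-r1)/np.linalg.norm(r0-r1);n=np.array([y[1],-y[0]]);m=(r0+r1)/2
for X in(A,B): d=np.mean(X,0)-m; print("x,y in rail",d@n,d@y)
E
```

```text
[[ 0.7153  0.0883]
 [ 0.7047 -0.0611]
 [ 0.6068 -0.055 ]
 [ 0.6178  0.0944]] [[ 0.6202  0.0949]
 [ 0.6092 -0.0541]
 [ 0.7032 -0.0626]
 [ 0.717   0.0855]]
[0.7226109  0.23337506] [ 0.68493521 -0.26282779]
rail 4.342022044128971 case far/near top view 4.046611281263851 4.207521170352999 scene near/far 4.222376798375956 5.288536235063592
x,y in rail -0.04486550908733702 0.028064847590878905
x,y in rail -0.043578604305943 0.02742696146795292
```

Case and rail are parallel within about 0.3° (one scene edge reads 0.9°). The centre reads 44–45 mm from the face, and touching is 47.5 mm, so it is against the rail within my measuring error.

```bash
python3 -c "
from workcell import job; print(job.job_done())"
```

```text
the job is handed in; nothing more can be done
None
```

The bead case now lies flat on the mat, lid up, with one long side against the stop rail. I handed the job in at about 12 s of the 48 s allowed; no verdict was reported.

**What I did:** I pushed high on the lid with closed fingers until the case fell over its heel edge. Then I pushed its near long side square into the rail with both open fingers. The push peaked at about 11 N against the 35 N limit, and I backed off afterwards.

**Last checks:**

| Check | Measured | Allowed |
|---|---|---|
| Angle to the rail | within about 0.3° (three of four edges read), 0.9° (fourth edge) | 4° |
| Distance of case centre from rail face | 44–45 mm | 55.5 mm |
| Position along the rail from its middle | 28 mm | 200 mm |

- **Rail contact:** the measured 44–45 mm is about 3 mm less than the 47.5 mm that touching allows, so that is measuring error. My two camera views had also disagreed by about 6 mm on where the rail face is. I relied on the arm stalling and the force rising to confirm contact.
- **Other things on the table:** in the last top view the jar, spool and small blue case showed in the same places as at the start. I did not re-measure the pliers, cutters, gift box or pendant, but the arm never came near them at table height.

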